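Line up the plates and hold the marking guard open

TASK

On the loading tray of the marking fixture, nudge the three loose sample plates (without lifting them off the tray) into one straight row: each plate square with a short end against the blue fence at the back, long sides closed up against each other, and the row pushed up to the blue end stop beside the guard. Then take the guard by its bar handle, raise it to 45 degrees (the red tick of its quadrant) and finish while holding it still there, for it springs shut when let go; leave the plates in their row and the other things on the bench alone.

Things in the scene. Friction and masses are not known exactly. Their poses are not given: they have to be found in the camera images.
- fixture: fixed dark steel plate 210x480x8 mm on the worktop; its top, the tray, is 8 mm up. x points away from the robot, y to its left, z up. It spans x -120..90, y -210..270 mm about its origin, which lies at worktop level at the row's right end. The guard covers its right part, y -188..-32 mm, 66 mm high when closed
- row_corner (a point): inner corner of blue back fence and blue end stop, on the tray: fixture x=70, y=0, z=8 mm, same axes. Both stand 14 mm above the tray. Fence face at x=0 here, y 0..270 mm; stop face at y=0, x -100..0 mm. In the finished row plate centres are at x=-40, y=20, 60, 100 mm from here, plate lengths along x
- guard_hinge (a point): middle of the guard's hinge line, at fixture x=75, y=-110, z=62 mm; the line runs along the fixture's y
- guard_handle (a point): middle of the guard's bright round bar handle, 10 mm thick, 90 mm between its end posts, parallel to the hinge, 50 mm in front of the guard's edge (gap 45 mm), open space above and before it. At guard angle a it is 160*cos(a) mm in front of the hinge and 160*sin(a) mm above it (closed: 62 mm above the worktop)
- guard (a joint): angle of the clear, yellow-framed guard, rad: 0 closed (level), grows as its front rises, 0.785 = 45 degrees, 1.4 the stop. Weight and a spring shut it: 2 to 4 N at the handle hold it at 45 degrees. The steel quadrant at its right has a black tick every 15 degrees, a larger red one at 45
- plate_0: flat grey metal sample plate, 40 mm wide (its own x), 80 mm long (its own y), 8 mm thick, about 0.11 kg; origin under its centre. Lies loose on the tray of the fixture, its length roughly fore and aft; the three plates are interchangeable and may stand in any order
- plate_1: flat grey metal sample plate, 40 mm wide (its own x), 80 mm long (its own y), 8 mm thick, about 0.11 kg; origin under its centre. Lies loose on the tray of the fixture, its length roughly fore and aft; the three plates are interchangeable and may stand in any order
- plate_2: flat grey metal sample plate, 40 mm wide (its own x), 80 mm long (its own y), 8 mm thick, about 0.11 kg; origin under its centre. Lies loose on the tray of the fixture, its length roughly fore and aft; the three plates are interchangeable and may stand in any order
- tape_roll: beige roll of masking tape lying flat, 104 mm across, 24 mm high, origin under its centre; bystander at the right
- v_block: ground steel v block, 60x50x44 mm, origin under its centre; bystander behind at the left
- brush: wooden brush lying on the worktop, 40x161x12 mm, origin under its middle; bystander behind
- paint_pen_0: blue and white marker pen, 134 mm long, 14 mm thick, origin under its middle; bystander at the right
- hex_key_2: small black hex key, 36x77x5 mm, origin under its middle; bystander at the right
Not all that is in view belongs to the job. What is shaped like the plate_0 but orange is not meant.

How it is judged:
By the outcome, as a careful person would: the job done as asked, in the order asked, and still so for the second after the job is handed in, while the arm keeps its last pose, push and grip.
It also fails if it takes over 66 s, if anything falls off the work surface, if the arm or the gripper's body presses on something with over 40 N, if the wrist force passes 120 N, or if a joint passes its speed limit or range.

ROBOT

A 7-joint arm with a two-finger parallel gripper is mounted at the origin on a cart in front of the work surface, level with it; the furniture and walls round the work are solid. World frame = base frame: x ahead of the robot, y to its left, z up, the work surface at z = 0. Lengths are in m, angles in rad, forces in N, time in s.
With the tool pointing down it reaches from about 0.4 to 0.85 m from the base axis. Payload 10.4 kg.
Tool frame: the origin (TCP) lies at the very end of the fingers, on their centre line; the grasp point (between the pads) lies 19 mm behind it (grip_point_offset is the distance from the TCP to the grasp point, in m); z points along the fingers, y is the line along which they close (so a half turn about z gives the same grasp; the last joint's range is limited). The gripper opens to 87 mm and grips with 3 to 60 N. Pads are 19 mm wide; open, the fingers measure 117 mm over their backs; the gripper's body (75 mm by 190 mm) begins 51 mm behind the grasp point.
Start: joints at [1.118, 0.332, -0.065, 1.46, 0.022, 1.35, -0.088], TCP at [0.26, -0.568, 0.223] pointing down, gripper open.
Joint ranges: [-2.6, 2.6], [-0.5, 2.12], [-1.47, 1.34], [0.16, 2.42], [-1.27, 4.41], [0.06, 2.06], [-2.6, 2.6]. Speed limits (rad/s): [2.22, 2.22, 2.79, 2.79, 3.14, 3.14, 3.14].

INTERFACE

Orientations are given as a unit quaternion [x, y, z, w].
In Python, from bench import * gives the robot as it stands.
- The arm moves only by the tool play_rows, never from a script. Its argument "increments" is text: rows parted by semicolons, each of 7 numbers parted by spaces: the turn, a rotation vector about the tool's x, y, z in rad, then the shift along the tool's x, y, z in m, then the opening, from 0 (shut) to 1 (fully open). A call has 1 to 8 rows; each row is the pose to reach, as a shift and turn from the pose commanded when the call began, along the tool's axes at that moment; what a row does not reach only later rows make up. A row lasts 1/10 s, in which the tool goes at most 50 mm and 8.59 degrees, less where a joint would pass 70% of its speed; a pose out of reach is approached as far as the arm can. A call with a gripper value outside its range is refused whole. The fingers move at their own pace and stop on an object; "grip_force" is the grip in N (left out, the last holds). Time passes only in rows, so rows that repeat a pose let the fingers close. It gives the time, the measured TCP pose, the force, the opening and the grip force at its end, in the units of the state.
- read_state(): the state, without advancing time (a new reading comes with each control period).
- camera(name): name is "scene" or "top"; returns a dict with "color" (384x512x3 uint8, red, green, blue), "fx", "fy", "cx", "cy" (pixels), "camera_from_world" (4x4, takes a point from world to camera coordinates). Camera axes: x right, y down, z forward; pixel columns grow to the right and rows downward; lengths in m; the calibration is good to about 2 mm. A picture is of the moment at which its call begins. There is no depth.
- close_job(): hands the job in; it is judged then, once.
The state is a dict: "time": time; "joint_positions": joint angles; "joint_vel": joint speeds; "joint_torque": joint torques, N m; "ee_pos": TCP position; "eef_rot": TCP orientation; "ft_force": force on the tool from outside, world axes, zero at the start; "torque": the same for the moment, N m; "width": finger opening in m; "grip_force": force on a finger pad.
Only numpy, scipy, OpenCV 4.12 (cv2) and the standard library are available. Lean on these libraries where they do the work, as an engineer would, in place of code of your own. Each camera call takes 0.05 s, during which the arm holds its last target. There are 200 camera calls.

## Working session

There is one attempt and no reset: what is moved stays moved. The work goes in short steps, Python scripts to look and compute and a tool call to move; the robot and the scene stay as the last step left them, time stands still between calls to the robot, and variables do not carry over. Pictures are saved under pics/ and viewed, at most 10 in all, crops included, and the job is handed in when it is done.

Besides the shell and the picture viewer there is one more tool, called after ">>>" in YAML: its name, and indented under it one key for each argument. play_rows: Moves the arm, as the interface text tells. Its arguments: {"type":"object","properties":{"increments":{"type":"string"},"grip_force":{"type":"number"}},"required":["increments"]}

```bash
ls; mkdir -p pics
python3 - <<'E'
from bench import *
import cv2,numpy as np
for n in("scene","top"):
    c=camera(n);cv2.imwrite(f"pics/{n}0.png",cv2.resize(c["color"][:,:,::-1],(800,600),interpolation=cv2.INTER_CUBIC));np.savez(f"{n}0.npz",**c)
    print(n,c["fx"],c["cx"],c["cy"],np.round(c["camera_from_world"],4).tolist())
print(read_state())
E
```

```text
pics
scene 457.01003597413114 252.71012874448655 194.07692634256176 [[0.8524, -0.5228, 0.0081, -0.4939], [-0.3784, -0.6275, -0.6805, 0.2666], [0.3608, 0.577, -0.7327, 1.4859], [0.0, 0.0, 0.0, 1.0]]
top 372.32747827604965 255.87361387449803 189.05714373838148 [[0.0345, -0.9994, 0.0048, -0.0094], [-0.9753, -0.0347, -0.2181, 0.6088], [0.2181, 0.0029, -0.9759, 0.9988], [0.0, 0.0, 0.0, 1.0]]
{'time': 0.1, 'joint_positions': array([ 1.11839425,  0.33276599, -0.06469996,  1.46083377,  0.02159753,
        1.34989102, -0.08848437]), 'joint_vel': array([ 3.25573021e-05, -1.87125716e-04, -7.52585018e-04, -2.37387730e-03,
       -1.93581175e-04,  4.88402455e-04, -2.78197345e-04]), 'joint_torque': array([ 1.49012361e-03, -6.24546647e+01,  2.49068864e-02, -3.90716493e+01,
       -6.13420852e-02,  3.65625112e-02,  1.22607912e-04]), 'ee_pos': array([ 0.26029173, -0.56785395,  0.2218714 ]), 'eef_rot': array([ 9.76993726e-01,  2.13267199e-01, -1.53400553e-04, -5.81541278e-04]), 'ft_force': array([-0.15498229,  0.35200942, -0.58759007]), 'torque': array([-0.00726282, -0.0340503 , -0.02083899]), 'grip_force': 0.0, 'width': 0.08693803573640599}
```

View pics/top0.png

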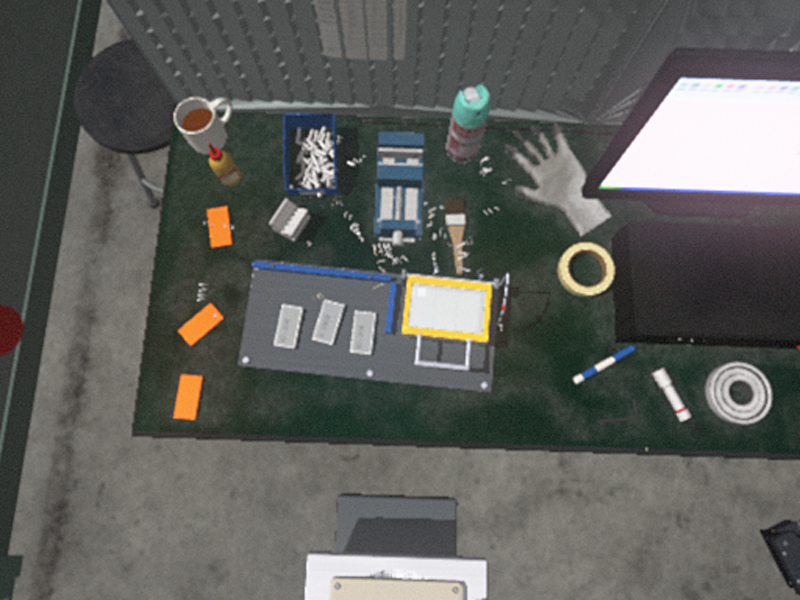

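View pics/scene0.png

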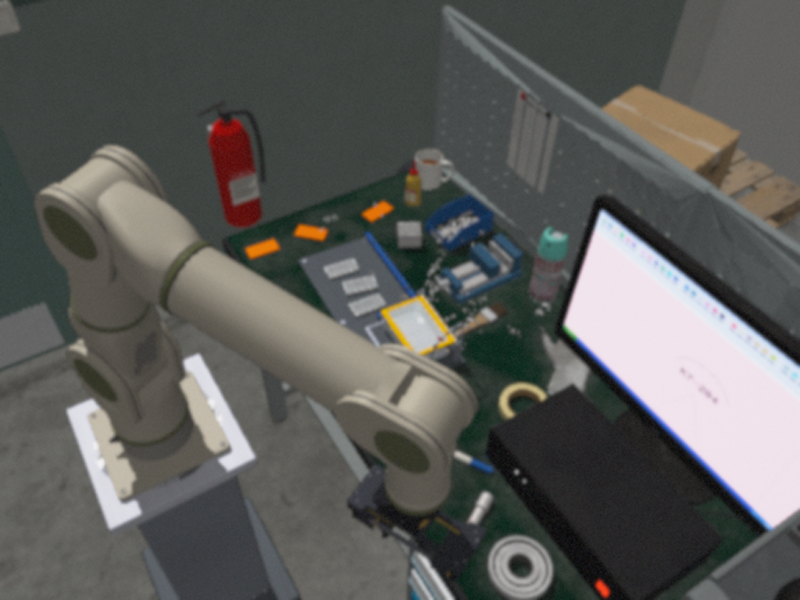

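The top view shows the plates at about (288,327), (328,322) and (363,332). The blue fence runs (253,265)–(393,277), the end stop is at (390,305), and the guard is at (447,308) with its bar handle at about (442,366). The orange plates at the left are decoys. In the scene view the plates are at about (341,268), (360,285) and (367,305), and the guard is at (418,325).

```bash
cat > h.py <<'E'
import numpy as np,cv2
K=6
def load(n): 
    return dict(np.load(n))
def ray(c,uv,z):
    "pixels (native) -> world points on plane z"
    uv=np.atleast_2d(uv).astype(float);T=c["camera_from_world"];R=T[:3,:3];o=-R.T@T[:3,3]
    d=np.c_[(uv[:,0]-c["cx"])/c["fx"],(uv[:,1]-c["cy"])/c["fy"],np.ones(len(uv))]@R
    return o+d*((z-o[2])/d[:,2])[:,None]
def proj(c,P):
    p=np.atleast_2d(P)@c["camera_from_world"][:3,:3].T+c["camera_from_world"][:3,3]
    return p[:,:2]/p[:,2:]*[c["fx"],c["fy"]]+[c["cx"],c["cy"]]
def tri(c1,u1,c2,u2):
    A=[]
    for c,u in((c1,u1),(c2,u2)):
        T=c["camera_from_world"];x=(u[0]-c["cx"])/c["fx"];y=(u[1]-c["cy"])/c["fy"]
        A+=[x*T[2]-T[0],y*T[2]-T[1]]
    A=np.array(A);return np.linalg.lstsq(A[:,:3],-A[:,3],rcond=None)[0]
def crop(c,x0,y0,x1,y1):
    "upsampled rgb; native px = (p+.5)/K-.5+[x0,y0]"
    return cv2.resize(np.ascontiguousarray(c["color"][y0:y1,x0:x1]),None,fx=K,fy=K,interpolation=cv2.INTER_CUBIC)
def nat(p,x0,y0): return (np.asarray(p,float).reshape(-1,2)+.5)/K-.5+[x0,y0]
def blobs(m,amin):
    cs,_=cv2.findContours(m.astype(np.uint8),cv2.RETR_EXTERNAL,cv2.CHAIN_APPROX_NONE)
    return [q for q in cs if cv2.contourArea(q)>amin*K*K]
E
python3 - <<'E'
from h import *
t=load("top0.npz");s=load("scene0.npz")
for n,c,b in(("top",t,(145,160,330,255)),("scene",s,(185,140,310,240))):
    im=crop(c,*b);hsv=cv2.cvtColor(im,cv2.COLOR_RGB2HSV);H,S,V=[hsv[...,i].astype(int) for i in range(3)]
    blue=(H>100)&(H<130)&(S>110)&(V>60);yel=(H>18)&(H<32)&(S>150)&(V>120);gr=(V>100)&(S<60)
    for k,m,a in(("blue",blue,30),("yel",yel,60),("grey",gr,40)):
        for q in blobs(m,a):
            M=cv2.moments(q);ce=nat([M["m10"]/M["m00"],M["m01"]/M["m00"]],*b[:2])[0]
            if k=="grey" and n=="top" :
                w=ray(c,nat(q,*b[:2]),0.016)[:,:2]*1000;r=cv2.minAreaRect(w.astype(np.float32));print(n,k,ce.round(1),ray(c,ce,.016).round(4),np.round(r[0],1),np.round(r[1],1),round(r[2],1))
            else: print(n,k,ce.round(1),M["m00"]/K/K,nat(cv2.boxPoints(cv2.minAreaRect(q)),*b[:2]).round(1).tolist())
    if n=="top": cv2.imwrite("pics/c1.png",cv2.resize(im[:,:,::-1],(800,int(800*im.shape[0]/im.shape[1]))))
E
```

```text
top blue [249.8 196.2] 125.91666666666667 [[245.8, 212.3], [249.5, 179.5], [253.8, 179.9], [250.2, 212.8]]
top blue [205.2 173.3] 335.40277777777777 [[160.2, 170.9], [160.7, 166.4], [250.2, 175.6], [249.7, 180.1]]
top yel [286.  197.4] 1980.138888888889 [[256.4, 213.1], [260.1, 176.2], [315.8, 181.9], [312.1, 218.7]]
top grey [285.7 197.1] [[ 0.5988 -0.0779  0.016 ]] [599.2 -77.9] [141.8  84.8] 86.1
top grey [222.  213.7] [[0.542  0.1095 0.016 ]] [555.3  69.7] [477.5 191.5] 85.9
top grey [290.1 177.4] [[ 0.6599 -0.0902  0.016 ]] [668.2 -71.2] [255.5  77.5] 80.1
top grey [252.1 164.3] [[0.6972 0.0262 0.016 ]] [694.8  25.6] [51.1 26. ] 69.6
scene blue [290.1 181.8] 76.48611111111111 [[281.3, 173.3], [288.2, 169.6], [299.1, 190.4], [292.2, 194.0]]
scene blue [306.2 162.1] 62.59722222222222 [[299.9, 159.4], [306.8, 155.1], [314.5, 167.2], [307.6, 171.6]]
scene blue [249.2 168.4] 228.625 [[231.7, 148.9], [235.7, 146.0], [266.3, 187.3], [262.3, 190.3]]
scene blue [297.4 150.3] 184.44444444444446 [[281.6, 154.6], [308.7, 138.4], [313.3, 146.1], [286.2, 162.3]]
scene blue [277.1 142.7] 67.23
[... 453 characters left out ...]
3, 190.6], [272.4, 180.4], [274.9, 193.2], [222.8, 203.5]]
scene grey [281.8 181.8] 61.763888888888886 [[274.8, 176.8], [287.1, 176.8], [287.1, 188.1], [274.8, 188.1]]
scene grey [229.9 181.3] 245.5277777777778 [[216.5, 179.0], [240.1, 172.8], [242.9, 183.8], [219.3, 190.0]]
scene grey [299.8 176.6] 259.73611111111114 [[287.7, 172.4], [304.5, 164.3], [312.8, 181.6], [296.1, 189.7]]
scene grey [217.8 170.8] 229.73611111111111 [[204.7, 169.3], [227.9, 162.1], [231.0, 172.3], [207.9, 179.4]]
scene grey [261.4 146.6] 144.625 [[253.9, 141.4], [268.9, 141.4], [268.9, 151.9], [253.9, 151.9]]
scene grey [290.8 145.6] 152.81944444444443 [[278.5, 147.8], [301.4, 133.1], [306.5, 141.0], [283.6, 155.8]]
```

View pics/c1.png

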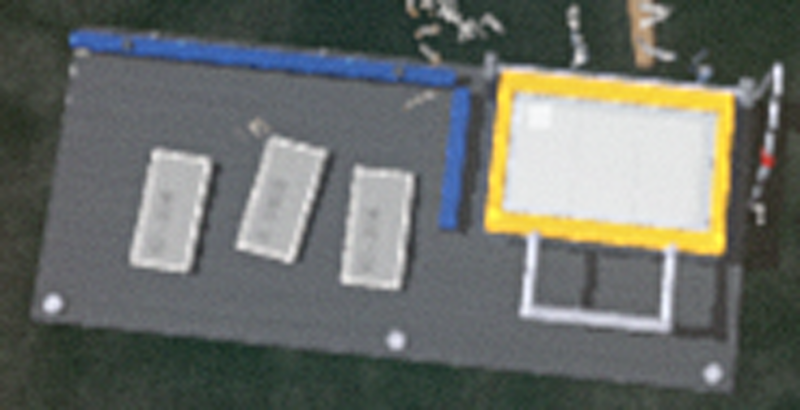

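Crop (4.32 px per native px): the plates are at (172,210), (282,200) and (378,228). The fence's lower edge runs (70,48)–(455,85). The stop's left face is at (447,160), and the handle bar runs (522,313)–(670,325).

```bash
cat > meas.py <<'E'
from h import *
def plates(c,b,vt=128,z=.016):
    im=crop(c,*b);hsv=cv2.cvtColor(im,cv2.COLOR_RGB2HSV);V=hsv[...,2].astype(int);S=hsv[...,1]
    out=[]
    for q in blobs((V>vt)&(S<70),60):
        M=cv2.moments(q);ce=nat([M["m10"]/M["m00"],M["m01"]/M["m00"]],*b[:2])[0]
        w=ray(c,nat(q,*b[:2]),z)[:,:2]*1000
        out.append((ce,cv2.minAreaRect(w.astype(np.float32)),M["m00"]/K/K))
    return out
def fixture(t):
    b=(145,155,265,220)
    im=crop(t,*b);hsv=cv2.cvtColor(im,cv2.COLOR_RGB2HSV);H,S,V=[hsv[...,i].astype(int) for i in range(3)]
    m=((H>100)&(H<130)&(S>110)&(V>60))
    # fence lower edge per column, native u 165..243
    P=[];Q=[]
    for u in range(165,243):
        i=int((u-b[0]+.5)*K);r=np.where(m[:int((185-b[1])*K),i])[0]
        if len(r): P.append(((i+.5)/K-.5+b[0],(r.max()+1)/K-.5+b[1]))
    for v in range(184,209):
        j=int((v-b[1]+.5)*K);r=np.where(m[j,int((240-b[0])*K):])[0]
        if len(r): Q.append(((r.min()+int((240-b[0])*K))/K-.5+b[0],(j+.5)/K-.5+b[1]))
    return np.array(P),np.array(Q)
if __name__=="__main__":
    t=load("top0.npz");s=load("scene0.npz");T=t["camera_from_world"];print("cam",-T[:3,:3].T@T[:3,3])
    P,Q=fixture(t)
    A=ray(t,P,.008)[:,:2];n=[]
    for z in(.008,.022):
        B=ray(t,Q,z)[:,:2]
        a=np.polyfit(A[:,1],A[:,0],1);c=np.polyfit(B[:,0],B[:,1],1)
        print("fence x=",a,"res",np.std(A[:,0]-np.polyval(a,A[:,1])),"stop y=",c,np.std(B[:,1]-np.polyval(c,B[:,0])))
        y=(c[0]*a[1]+c[1])/(1-c[0]*a[0]);print("z",z,"corner",a[0]*y+a[1],y,"yaw fence",np.degrees(np.arctan(-a[0])),"stop",np.degrees(np.arctan(c[0])))
    pt=plates(t,(165,185,245,225));ps=plates(s,(200,155,252,210),115)
    for x in pt:print("T",x[0].round(1),np.round(x[1][0],1),np.round(x[1][1],1),round(x[1][2],1),x[2], ray(t,x[0],.016)[0].round(4))
    for x in ps:print("S",x[0].round(1),x[2],ray(s,x[0],.016)[0].round(4))
    for a in pt: print([tri(t,a[0],s,q[0]).round(4).tolist() for q in ps])
    # handle bar in both views: print bright mask columns
    b=(260,212,310,245);im=crop(t,*b);g=im.min(2)
    for u in range(268,299,4):
        col=g[:,int((u-b[0]+.5)*K)].astype(int);i=np.arange(len(col));lo=int((225-b[1])*K);w=np.clip(col-130,0,None)*(i>lo)
        if w.sum(): v=(w*i).sum()/w.sum();v=(v+.5)/K-.5+b[1];print("bar",u,round(v,2),ray(t,(u,v),.062)[0].round(4))
E
python3 meas.py
python3 - <<'E'
from h import *
s=load("scene0.npz");im=crop(s,190,150,310,240);cv2.imwrite("pics/c2.png",cv2.resize(im[:,:,::-1],(800,600)))
E
```

```text
cam [0.37620148 0.0088258  1.1075671 ]
fence x= [0.0698103  0.64758334] res 0.00043597133245057695 stop y= [-0.06432306  0.07421831] 0.0003708633082999039
z 0.008 corner 0.6498464677192529 0.032418194666717026 yaw fence -3.9933566780615997 stop -3.6803694546158536
fence x= [0.0698103  0.64758334] res 0.00043597133245057695 stop y= [-0.06432306  0.07369381] 0.000366141371542047
z 0.022 corner 0.6498100162692075 0.03189604462520522 yaw fence -3.9933566780615997 stop -3.68036945461585
T [231.7 211.5] [549.5  81.3] [44.6 81.8] 85.9 378.6388888888889 [0.5497 0.0814 0.016 ]
T [183.9 208.4] [554.2 223.4] [44.5 85.5] 82.7 403.0833333333333 [0.5539 0.2235 0.016 ]
T [209.4 205.6] [565.3 148.3] [44.5 85.6] 76.5 402.97222222222223 [0.5648 0.1484 0.016 ]
S [208.1 205.3] 152.33333333333334 [0.4358 0.079  0.016 ]
S [234.3 194.3] 212.75 [0.5455 0.0771 0.016 ]
S [229.8 181.5] 201.48611111111111 [0.5643 0.1446 0.016 ]
S [217.9 171. ] 188.83333333333334 [0.5528 0.2192 0.016 ]
[[0.5013, 0.0965, -0.0149], [0.5496, 0.0822, 0.0094], [0.5336, 0.0777, 0.0918], [0.5065, 0.0778, 0.1641]]
[[0.5628, 0.2836, -0.2439], [0.6116, 0.2537, -0.1888], [0.5885, 0.2346, -0.0795], [0.555, 0.2245, 0.0104]]
[[0.5353, 0.1773, -0.1139], [0.586, 0.1597, -0.084], [0.5661, 0.1488, 0.0112], [0.5349, 0.1436, 0.0936]]
bar 268 231.11 [ 0.4902 -0.0263  0.062 ]
bar 272 232.44 [ 0.4869 -0.0376  0.062 ]
bar 276 232.66 [ 0.4867 -0.0488  0.062 ]
bar 280 233.13 [ 0.4858 -0.0601  0.062 ]
bar 284 233.53 [ 0.485  -0.0713  0.062 ]
bar 288 233.92 [ 0.4843 -0.0825  0.062 ]
bar 292 234.48 [ 0.4831 -0.0938  0.062 ]
bar 296 234.67 [ 0.483 -0.105  0.062]
```

View pics/c2.png

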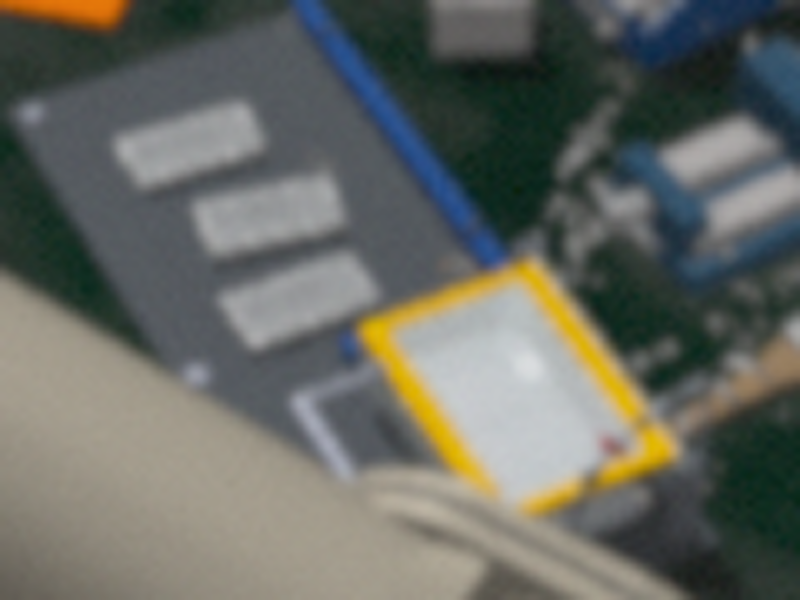

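The scene crop shows the same three plates and the closed guard, with its handle's left post and corner at about (300,400). Fixture: row corner is at about (0.650, 0.032) with yaw about −4°. My plan:

1. Push each plate to the fence with closed fingers.
2. Push sideways with the fingers spread.
3. Raise the handle.

>>> play_rows:
  increments: "0 0 0.06 0.03 -0.032 0 0; 0 0 0.12 0.06 -0.064 0 0; 0 0 0.18 0.09 -0.096 0 0; 0 0 0.25 0.12 -0.128 0 0; 0 0 0.31 0.15 -0.16 0 0; 0 0 0.37 0.18 -0.193 0 0; 0 0 0.43 0.21 -0.225 0 0; 0 0 0.499 0.24 -0.257 0 0"
  grip_force: 10

```text
time: 0.9
ee_pos: [0.3716, -0.2327, 0.2224]
eef_rot: [0.999, -0.036, -0.0, 0.0]
ft_force: [1.4, 0.2, -0.2]
width: 0.0309
grip_force: 0.0
```

>>> play_rows:
  increments: "0 0 0 0.01 -0.04 0 0; 0 0 0 0.02 -0.08 0 0; 0 0 0 0.03 -0.12 0.02 0; 0 0 0 0.04 -0.16 0.04 0; 0 0 0 0.05 -0.2 0.06 0; 0 0 0 0.06 -0.24 0.08 0; 0 0 0 0.07 -0.28 0.09 0; 0 0 0 0.078 -0.315 0.1 0"

```text
time: 1.7
ee_pos: [0.4711, 0.0764, 0.1218]
eef_rot: [0.999, -0.034, -0.0, -0.0]
ft_force: [0.5, -0.8, -0.2]
width: 0.0004
grip_force: 0.0
```

```bash
cat >> h.py <<'E'
C0=np.array([.650,.0322]);YAW=np.radians(-3.95)
def fx(p,):
    "world -> fixture mm about row corner"
    d=(np.atleast_2d(p)[:,:2]-C0)*1000;c,s=np.cos(YAW),np.sin(YAW)
    return np.c_[d@[c,s],d@[-s,c]]
def st():
    from bench import read_state
    s=read_state();p=s["ee_pos"];q=s["eef_rot"]
    print("t",round(s["time"],2),"fix",fx(p)[0].round(1),"z",round(p[2]*1000,1),"yaw",round(np.degrees(2*np.arctan2(q[1],q[0])),2),"q",q.round(3),"F",s["ft_force"].round(1),"w",s["width"],"j",s["joint_positions"].round(2))
E
python3 -c "from h import *;st()"
```

```text
t 1.7 fix [-181.5   31.7] z 121.8 yaw -3.93 q [ 0.999 -0.034 -0.    -0.   ] F [ 0.5 -0.8 -0.2] w 0.00041780719256784174 j [ 0.41  0.15 -0.7   1.93  0.11  1.09 -1.98]
```

>>> play_rows:
  increments: "0 0 0 0.004 -0.008 0.04 0; 0 0 0 0.0065 -0.011 0.075 0; 0 0 0 0.0065 -0.011 0.1 0; 0 0 0 0.0065 -0.011 0.111 0; 0 0 0 0.016 -0.011 0.111 0; 0 0 0 0.025 -0.011 0.111 0; 0 0 0 0.03 -0.011 0.111 0; 0 0 0 0.035 -0.011 0.111 0"

```text
time: 2.5
ee_pos: [0.5077, 0.0827, 0.0123]
eef_rot: [0.999, -0.035, 0.0, 0.0]
ft_force: [-1.1, 0.2, 1.6]
width: 0.0004
grip_force: 0.9
```

```bash
python3 -c "from h import *;st()"
```

```text
t 2.5 fix [-145.4   40.6] z 12.3 yaw -3.99 q [ 0.999 -0.035  0.     0.   ] F [-1.1  0.2  1.6] w 0.0004379410509007081 j [ 0.31  0.4  -0.64  1.93  0.3   0.91 -2.12]
```

>>> play_rows:
  increments: "0 0 0 0.006 -0.001 0.001 0; 0 0 0 0.012 -0.001 0.001 0; 0 0 0 0.018 -0.001 0.001 0; 0 0 0 0.024 -0.001 0.001 0; 0 0 0 0.03 -0.001 0.001 0; 0 0 0 0.036 -0.001 0.001 0; 0 0 0 0.042 -0.001 0.001 0; 0 0 0 0.047 -0.001 0.001 0"

```text
time: 3.3
ee_pos: [0.5543, 0.0806, 0.0105]
eef_rot: [0.999, -0.035, 0.0, 0.0]
ft_force: [-2.5, -0.0, 1.8]
width: 0.0003
grip_force: 1.0
```

>>> play_rows:
  increments: "0 0 0 0.002 0 0 0; 0 0 0 0.004 0 0 0; 0 0 0 0.006 0 0 0; 0 0 0 0.008 0 0 0; 0 0 0 0.008 0 0 0"

```text
time: 3.8
ee_pos: [0.56, 0.0802, 0.0103]
eef_rot: [0.999, -0.034, -0.002, 0.0]
ft_force: [-8.9, 0.0, 8.1]
width: 0.0008
grip_force: 4.7
```

Run:
```python
from h import *;st()
from bench import camera
c=camera("top");b=(150,155,265,245);im=crop(c,*b);cv2.imwrite("pics/d1.png",cv2.resize(im[:,:,::-1],(690,540)))
```

```text
t 3.8 fix [-93.   41.7] z 10.3 yaw -3.94 q [ 0.999 -0.034 -0.002  0.   ] F [-8.9  0.   8.1] w 0.0008329239725279019 j [ 0.28  0.5  -0.61  1.8   0.34  0.96 -2.11]
```

View pics/d1.png

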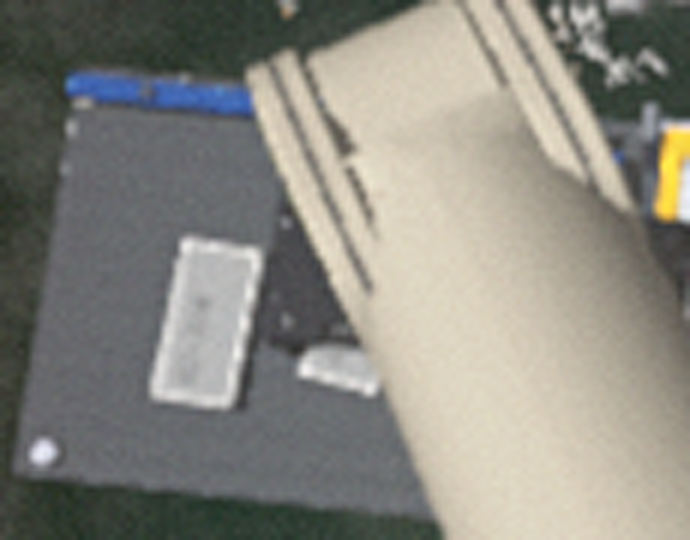

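The picture shows the leftmost plate untouched at about (207,322) and the middle plate's near end at (340,368). The first plate is hidden under the arm, but the force rise says it is against the fence. Next is the middle plate, then the left one.

>>> play_rows:
  increments: "0 0 0 -0.02 0 -0.001 0; 0 0 0 -0.05 0 -0.001 0; 0 0 0 -0.08 0 -0.001 0; 0 0 0 -0.08 -0.035 -0.001 0; 0 0 0 -0.08 -0.071 -0.001 0; 0 0 0 -0.065 -0.071 -0.001 0; 0 0 0 -0.055 -0.071 -0.001 0; 0 0 0 -0.048 -0.071 -0.001 0"

```text
time: 4.65
ee_pos: [0.5196, 0.1533, 0.0114]
eef_rot: [0.999, -0.035, -0.0, 0.0]
ft_force: [-2.4, -0.5, 1.2]
width: 0.0006
grip_force: 0.7
```

>>> play_rows:
  increments: "0 0 0 0.006 0 0 0; 0 0 0 0.012 0 0 0; 0 0 0 0.018 0 0 0; 0 0 0 0.024 0 0 0; 0 0 0 0.03 0 0 0; 0 0 0 0.035 0 0 0; 0 0 0 0.038 0 0 0; 0 0 0 0.041 0 0 0"

```text
time: 5.45
ee_pos: [0.5598, 0.1514, 0.0115]
eef_rot: [0.999, -0.035, -0.0, 0.0]
ft_force: [-0.7, -0.4, -0.5]
width: 0.0003
grip_force: 0.4
```

```bash
python3 -c "from h import *;st()"
```

```text
t 5.45 fix [-98.2 112.7] z 11.5 yaw -3.96 q [ 0.999 -0.035 -0.     0.   ] F [-0.7 -0.4 -0.5] w 0.0003381204459127092 j [ 0.17  0.53 -0.63  1.76  0.37  0.97 -2.25]
```

>>> play_rows:
  increments: "0 0 0 0.002 0 0 0; 0 0 0 0.004 0 0 0; 0 0 0 0.006 0 0 0; 0 0 0 0.008 0 0 0; 0 0 0 0.009 0 0 0; 0 0 0 0.009 0 0 0"

```text
time: 6.05
ee_pos: [0.565, 0.151, 0.0111]
eef_rot: [0.999, -0.034, -0.003, 0.001]
ft_force: [-17.9, -1.8, 13.2]
width: 0.0003
grip_force: 8.5
```

>>> play_rows:
  increments: "0 0 0 -0.03 0 0 0; 0 0 0 -0.06 0 0 0; 0 0 0 -0.088 0 0 0; 0 0 0 -0.088 -0.035 0 0; 0 0 0 -0.088 -0.073 0 0; 0 0 0 -0.075 -0.073 0 0; 0 0 0 -0.068 -0.073 0 0; 0 0 0 -0.062 -0.073 0 0"

```text
time: 6.85
ee_pos: [0.5124, 0.2269, 0.0114]
eef_rot: [0.999, -0.035, -0.0, 0.0]
ft_force: [-1.0, 0.2, 1.1]
width: 0.0006
grip_force: 0.6
```

>>> play_rows:
  increments: "0 0 0 0.007 0 0 0; 0 0 0 0.014 0 0 0; 0 0 0 0.021 0 0 0; 0 0 0 0.028 0 0 0; 0 0 0 0.035 0 0 0; 0 0 0 0.042 0 0 0; 0 0 0 0.048 0 0 0; 0 0 0 0.053 0 0 0"

```text
time: 7.65
ee_pos: [0.5652, 0.2242, 0.0115]
eef_rot: [0.999, -0.035, 0.0, 0.0]
ft_force: [-0.2, -0.4, 0.2]
width: 0.0005
grip_force: 0.4
```

>>> play_rows:
  increments: "0 0 0 0.002 0 0 0; 0 0 0 0.004 0 0 0; 0 0 0 0.006 0 0 0; 0 0 0 0.008 0 0 0; 0 0 0 0.009 0 0 0; 0 0 0 0.009 0 0 0"

```text
time: 8.25
ee_pos: [0.5703, 0.224, 0.0113]
eef_rot: [0.999, -0.034, -0.003, 0.001]
ft_force: [-14.1, -3.5, 11.5]
width: 0.0004
grip_force: 7.6
```

```bash
python3 -c "from h import *;st()"
```

```text
t 8.25 fix [-92.7 185.8] z 11.3 yaw -3.88 q [ 0.999 -0.034 -0.003  0.001] F [-14.1  -3.5  11.5] w 0.00035382365132446936 j [ 0.04  0.59 -0.63  1.67  0.4   1.02 -2.36]
```

All three plates stop at the same finger position, fx ≈ −93 mm. Now I retract, turn the tool 90° and check joint 7.

>>> play_rows:
  increments: "0 0 0 -0.03 0 -0.01 0; 0 0 0 -0.03 -0.02 -0.05 0.2; 0 0 0.14 -0.03 -0.05 -0.08 0.4; 0 0 0.28 -0.02 -0.06 -0.08 0.4; 0 0 0.42 0 -0.06 -0.08 0.4; 0 0 0.56 0.02 -0.06 -0.08 0.4; 0 0 0.7 0.03 -0.06 -0.08 0.4; 0 0 0.84 0.04 -0.06 -0.08 0.4"

```text
time: 9.05
ee_pos: [0.6069, 0.2783, 0.0853]
eef_rot: [0.946, -0.323, -0.01, 0.006]
ft_force: [0.3, -0.2, -1.6]
width: 0.034
grip_force: 0.0
```

```bash
python3 -c "from h import *;st()"
```

```text
t 9.05 fix [-59.9 242.6] z 85.3 yaw -37.71 q [ 0.946 -0.323 -0.01   0.006] F [ 0.3 -0.2 -1.6] w 0.03401917327011278 j [-0.73  0.55  0.32  1.48 -0.19  1.16 -2.6 ]
```

>>> play_rows:
  increments: "0 0 -0.14 0 0 -0.02 0.4; 0 0 -0.28 0 0 -0.03 0.4; 0 0 -0.42 0 0 -0.03 0.4; 0 0 -0.56 0 0 -0.03 0.4; 0 0 -0.7 0 0 -0.03 0.4; 0 0 -0.84 0 0 -0.03 0.4; 0 0 -0.98 0 0 -0.03 0.4; 0 0 -1.12 0 0 -0.03 0.4"

```text
time: 9.85
ee_pos: [0.6069, 0.2785, 0.1146]
eef_rot: [0.972, 0.233, -0.012, -0.001]
ft_force: [0.9, 0.1, -0.7]
width: 0.0346
grip_force: 0.0
```

```bash
python3 -c "from h import *;st()"
```

```text
t 9.85 fix [-60.  242.8] z 114.6 yaw 26.99 q [ 0.972  0.233 -0.012 -0.001] F [ 0.9  0.1 -0.7] w 0.0345927982712926 j [-0.57  0.51  0.11  1.45 -0.07  1.21 -1.55]
```

```bash
cat >> h.py <<'E'
def goto(f,z,yawdeg,tilt=0):
    "rotvec+shift in tool axes to fixture point f (mm), height z (mm), tool-down yaw about fixture"
    from bench import read_state
    from scipy.spatial.transform import Rotation as R
    s=read_state();c,n=np.cos(YAW),np.sin(YAW)
    p=np.r_[C0+np.array([c*f[0]-n*f[1],n*f[0]+c*f[1]])/1000,z/1000]
    Rc=R.from_quat(s["eef_rot"]);Rt=R.from_euler("z",YAW+np.radians(yawdeg))*R.from_euler("x",np.pi)
    print("rot",(Rc.inv()*Rt).as_rotvec().round(4),"shift",Rc.inv().apply(p-s["ee_pos"]).round(4))
E
python3 -c "from h import *;goto((-48,238),60,90)"
```

```text
rot [-0.0185  0.0176 -1.0308] shift [0.0091 0.0106 0.0544]
```

>>> play_rows:
  increments: "-0.003 0.003 -0.14 0.001 0.001 0 0.4; -0.005 0.005 -0.28 0.003 0.003 0 0.4; -0.008 0.008 -0.42 0.005 0.005 0.01 0.4; -0.01 0.01 -0.56 0.006 0.007 0.02 0.4; -0.013 0.013 -0.7 0.007 0.008 0.03 0.4; -0.015 0.015 -0.84 0.008 0.009 0.04 0.4; -0.018 0.017 -0.98 0.009 0.01 0.05 0.4; -0.0185 0.0176 -1.031 0.009 0.0106 0.054 0.4"

```text
time: 10.65
ee_pos: [0.618, 0.2724, 0.0592]
eef_rot: [0.731, 0.682, -0.001, -0.0]
ft_force: [-0.0, -0.0, -0.1]
width: 0.0347
grip_force: 0.0
```

Run:
```python
from h import *;st();goto((-48,238),11.5,90)
from bench import camera
c=camera("top");np.savez("top1.npz",**c)
b=(150,155,265,245);im=crop(c,*b);cv2.imwrite("pics/d2.png",cv2.resize(im[:,:,::-1],(690,540)))
```

```text
t 10.65 fix [-48.5 237.4] z 59.2 yaw 86.02 q [ 0.731  0.682 -0.001 -0.   ] F [-0.  -0.  -0.1] w 0.0347060697160513 j [-0.43  0.57 -0.08  1.48  0.05  1.1  -0.58]
rot [-0.0012  0.0008 -0.0004] shift [0.0006 0.0006 0.0477]
```

View pics/d2.png

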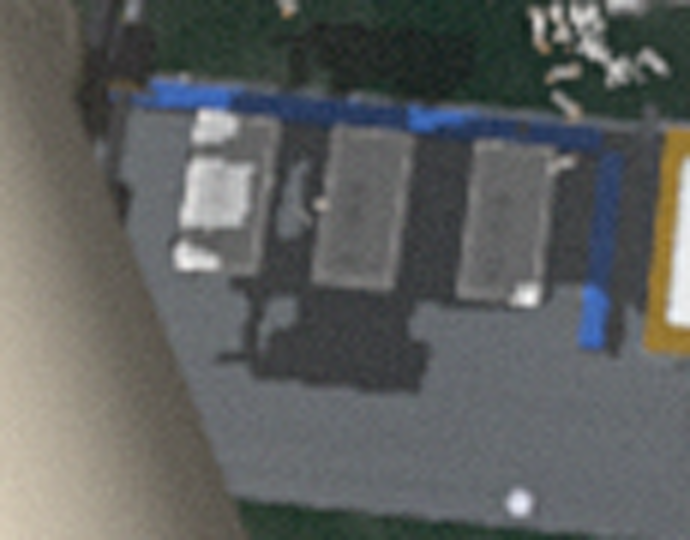

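The view shows the plates near the fence at (225,195), (362,208) and (505,222), with gaps between them. Now I lower and push sideways towards the stop (−tool x).

>>> play_rows:
  increments: "0 0 0 0 0 0.03 0.4; 0 0 0 0 0 0.0477 0.4; 0 0 0 -0.008 0 0.0477 0.4; 0 0 0 -0.016 0 0.0477 0.4; 0 0 0 -0.023 0 0.0477 0.4; 0 0 0 -0.03 0 0.0477 0.4; 0 0 0 -0.037 0 0.0477 0.4; 0 0 0 -0.044 0 0.0477 0.4"

```text
time: 11.5
ee_pos: [0.6154, 0.2285, 0.0133]
eef_rot: [0.733, 0.68, 0.0, 0.0]
ft_force: [-0.2, 1.2, 1.2]
width: 0.0348
grip_force: 0.7
```

>>> play_rows:
  increments: "0 0 0 -0.007 0 0 0.4; 0 0 0 -0.014 0 0 0.4; 0 0 0 -0.021 0 0 0.4; 0 0 0 -0.028 0 0 0.4; 0 0 0 -0.035 0 0 0.4; 0 0 0 -0.042 0 0 0.4; 0 0 0 -0.047 0 0 0.4; 0 0 0 -0.051 0 0 0.4"

```text
time: 12.3
ee_pos: [0.6113, 0.1778, 0.0128]
eef_rot: [0.733, 0.68, 0.0, -0.0]
ft_force: [0.7, 4.6, 2.9]
width: 0.0349
grip_force: 2.2
```

```bash
python3 -c "from h import *;st()"
```

```text
t 12.3 fix [-48.6 142.6] z 12.8 yaw 85.71 q [ 0.733  0.68   0.    -0.   ] F [0.7 4.6 2.9] w 0.034885302369223374 j [-0.31  0.54 -0.06  1.63  0.04  0.97 -0.46]
```

>>> play_rows:
  increments: "0 0 0 -0.002 0 0.001 0.4; 0 0 0 -0.004 0 0.001 0.4; 0 0 0 -0.006 0 0.001 0.4; 0 0 0 -0.008 0 0.001 0.4; 0 0 0 -0.01 0 0.001 0.4; 0 0 0 -0.011 0 0.001 0.4"

```text
time: 12.9
ee_pos: [0.6104, 0.1667, 0.0116]
eef_rot: [0.733, 0.68, -0.0, 0.0]
ft_force: [0.7, 3.8, 4.3]
width: 0.0349
grip_force: 2.3
```

```bash
python3 -c "from h import *;st()"
```

```text
t 12.9 fix [-48.7 131.5] z 11.6 yaw 85.7 q [ 0.733  0.68  -0.     0.   ] F [0.7 3.8 4.3] w 0.03492727859324135 j [-0.29  0.54 -0.06  1.64  0.04  0.97 -0.44]
```

>>> play_rows:
  increments: "0 0 0 -0.0015 0 0 0.4; 0 0 0 -0.003 0 0 0.4; 0 0 0 -0.0045 0 0 0.4; 0 0 0 -0.005 0 0 0.4"

```text
time: 13.3
ee_pos: [0.6099, 0.1644, 0.0118]
eef_rot: [0.733, 0.681, 0.001, -0.001]
ft_force: [0.7, 11.7, 1.6]
width: 0.0348
grip_force: 5.8
```

```bash
python3 -c "from h import *;st()"
```

```text
t 13.3 fix [-49.1 129.1] z 11.8 yaw 85.8 q [ 0.733  0.681  0.001 -0.001] F [ 0.7 11.7  1.6] w 0.03481804974991549 j [-0.29  0.54 -0.06  1.64  0.04  0.96 -0.43]
```

>>> play_rows:
  increments: "0 0 0 0.015 0 0 0.4; 0 0 0 0.025 -0.02 -0.03 0.4; 0 0 0 0.02 -0.06 -0.04 0.2; 0 0 0 -0.01 -0.08 -0.04 0; 0 0 0 -0.027 -0.085 -0.04 0; 0 0 0 -0.027 -0.085 -0.04 0; 0 0 0 -0.027 -0.085 -0.02 0; 0 0 0 -0.027 -0.085 0 0"

```text
time: 14.1
ee_pos: [0.5245, 0.1413, 0.0113]
eef_rot: [0.733, 0.68, 0.0, 0.001]
ft_force: [0.3, -0.0, -0.0]
width: 0.002
grip_force: 0.0
```

Run:
```python
from h import *;st();goto((-125,100),11.5,90)
from bench import camera
c=camera("top");np.savez("top2.npz",**c)
b=(150,155,265,245);im=crop(c,*b);cv2.imwrite("pics/d3.png",cv2.resize(im[:,:,::-1],(690,540)))
```

```text
t 14.1 fix [-132.7  100.2] z 11.3 yaw 85.65 q [0.733 0.68  0.    0.001] F [ 0.3 -0.  -0. ] w 0.0019836165798208095 j [-0.29  0.38 -0.07  1.89  0.03  0.88 -0.45]
rot [ 0.0011  0.0004 -0.007 ] shift [-0.0001  0.0077 -0.0002]
```

View pics/d3.png

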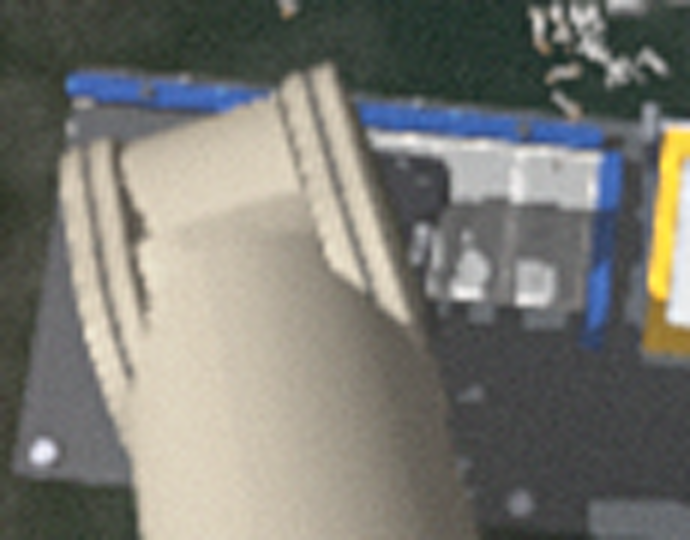

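The row looks closed and up to the stop: the right plates are at (475,225) and (555,230), and the stop is at (605,230). Now I re-seat each plate against the fence from the front.

>>> play_rows:
  increments: "0 0 -0.006 0 0.012 0 0; 0 0 -0.006 0 0.022 0 0; 0 0 -0.006 0 0.028 0 0; 0 0 -0.006 0 0.031 0 0; 0 0 -0.006 0 0.033 0 0; 0 0 -0.006 0 0.035 0 0; 0 0 -0.006 0 0.037 0 0; 0 0 -0.006 0 0.037 0 0"

```text
time: 14.95
ee_pos: [0.5604, 0.1386, 0.0118]
eef_rot: [0.731, 0.682, -0.0, 0.0]
ft_force: [-0.1, -0.0, -0.4]
width: 0.0004
grip_force: 0.0
```

```bash
python3 -c "from h import *;st()"
```

```text
t 14.95 fix [-96.8 100. ] z 11.8 yaw 86.05 q [ 0.731  0.682 -0.     0.   ] F [-0.1 -0.  -0.4] w 0.0004383052575281291 j [-0.27  0.44 -0.06  1.8   0.03  0.91 -0.42]
```

>>> play_rows:
  increments: "0 0 0 0 0.002 0 0; 0 0 0 0 0.004 0 0; 0 0 0 0 0.006 0 0; 0 0 0 0 0.007 0 0; 0 0 0 0 0.008 0 0; 0 0 0 0 0.008 0 0"

```text
time: 15.55
ee_pos: [0.566, 0.1383, 0.0114]
eef_rot: [0.731, 0.682, -0.002, -0.001]
ft_force: [-10.6, -1.0, 9.4]
width: 0.0006
grip_force: 5.5
```

```bash
python3 -c "from h import *;st()"
```

```text
t 15.55 fix [-91.1 100. ] z 11.4 yaw 86.08 q [ 0.731  0.682 -0.002 -0.001] F [-10.6  -1.    9.4] w 0.0005612709569459179 j [-0.27  0.45 -0.06  1.78  0.03  0.92 -0.41]
```

>>> play_rows:
  increments: "0 0 0 0 -0.012 0 0; 0 0 0 -0.02 -0.012 0 0; 0 0 0 -0.04 -0.012 0 0; 0 0 0 -0.04 -0.006 0 0; 0 0 0 -0.04 -0.003 0 0; 0 0 0 -0.04 -0.001 0 0; 0 0 0 -0.04 0 0 0; 0 0 0 -0.04 0 0 0"

```text
time: 16.35
ee_pos: [0.5632, 0.0989, 0.0109]
eef_rot: [0.731, 0.683, -0.002, -0.002]
ft_force: [-9.2, -1.8, 6.3]
width: 0.0007
grip_force: 4.9
```

>>> play_rows:
  increments: "0 0 0 0 -0.012 0 0; 0 0 0 -0.02 -0.012 0 0; 0 0 0 -0.038 -0.012 0 0; 0 0 0 -0.038 -0.006 0 0; 0 0 0 -0.038 -0.003 0 0; 0 0 0 -0.038 -0.001 0 0; 0 0 0 -0.038 0 0 0; 0 0 0 -0.038 0 0 0"

```text
time: 17.15
ee_pos: [0.5607, 0.0618, 0.011]
eef_rot: [0.73, 0.683, -0.002, -0.002]
ft_force: [-10.5, -0.1, 6.7]
width: 0.0002
grip_force: 5.2
```

```bash
python3 -c "from h import *;st()"
```

```text
t 17.15 fix [-91.2  23.3] z 11.0 yaw 86.15 q [ 0.73   0.683 -0.002 -0.002] F [-10.5  -0.1   6.7] w 0.0002450554214298831 j [-0.16  0.42 -0.04  1.83  0.02  0.9  -0.27]
```

>>> play_rows:
  increments: "0 0 0 0 -0.015 0 0; 0 0 0 0 -0.015 -0.03 0.2; 0 0 0 0.04 0 -0.04 0.4; 0 0 0 0.08 0.03 -0.04 0.4; 0 0 0 0.12 0.044 -0.04 0.4; 0 0 0 0.12 0.044 -0.02 0.4; 0 0 0 0.12 0.044 0 0.4; 0 0 0 0.115 0.044 0 0.4"

```text
time: 17.95
ee_pos: [0.6139, 0.1753, 0.0099]
eef_rot: [0.73, 0.684, -0.0, -0.001]
ft_force: [0.2, -0.2, -0.1]
width: 0.0339
grip_force: 0.0
```

>>> play_rows:
  increments: "0 0 0 -0.002 0 0 0.4; 0 0 0 -0.004 0 0 0.4; 0 0 0 -0.006 0 0 0.4; 0 0 0 -0.008 0 0 0.4; 0 0 0 -0.01 0 0 0.4; 0 0 0 -0.011 0 0 0.4; 0 0 0 -0.011 0 0 0.4"

```text
time: 18.65
ee_pos: [0.6139, 0.1642, 0.0123]
eef_rot: [0.73, 0.683, 0.002, -0.001]
ft_force: [-0.1, 8.1, -0.3]
width: 0.0348
grip_force: 4.2
```

```bash
python3 -c "from h import *;st()"
```

```text
t 18.65 fix [-45.1 129.2] z 12.3 yaw 86.16 q [ 0.73   0.683  0.002 -0.001] F [-0.1  8.1 -0.3] w 0.03478157953914881 j [-0.28  0.54 -0.06  1.63  0.04  0.97 -0.42]
```

>>> play_rows:
  increments: "0 0 0 0.01 0 0 0.4; 0 0 0 0.015 0 -0.04 0.4; 0 0 0 0.015 -0.01 -0.08 0.45; 0 0 0 -0.02 -0.03 -0.1 0.45; 0 0 0 -0.06 -0.05 -0.1 0.45; 0 0 0 -0.1 -0.07 -0.1 0.45; 0 0 0 -0.14 -0.09 -0.1 0.45; 0 0 0 -0.18 -0.11 -0.1 0.45"

```text
time: 19.45
ee_pos: [0.4907, -0.0125, 0.112]
eef_rot: [0.731, 0.682, -0.0, 0.0]
ft_force: [0.8, -0.8, 0.1]
width: 0.0388
grip_force: 0.0
```

>>> play_rows:
  increments: "0 0 0 -0.03 0 0 0.45; 0 0 0 -0.058 0 0 0.45; 0 0 0 -0.058 0 0 0.45"

```text
time: 19.75
ee_pos: [0.4872, -0.0731, 0.1121]
eef_rot: [0.733, 0.68, -0.001, 0.001]
ft_force: [0.9, -0.3, -0.2]
width: 0.0391
grip_force: 0.0
```

Run:
```python
from h import *;st();goto((-157,-110),45,90)
from bench import camera
c=camera("top");np.savez("top3.npz",**c)
b=(150,155,320,245);im=crop(c,*b);cv2.imwrite("pics/d4.png",cv2.resize(im[:,:,::-1],(800,424)))
```

```text
t 19.75 fix [-155.2 -116.3] z 112.1 yaw 85.72 q [ 0.733  0.68  -0.001  0.001] F [ 0.9 -0.3 -0.2] w 0.03912031431888462 j [-0.    0.14  0.06  1.94 -0.01  1.06 -0.01]
rot [ 0.0002  0.0019 -0.0058] shift [ 0.0064 -0.0019  0.0671]
```

View pics/d4.png

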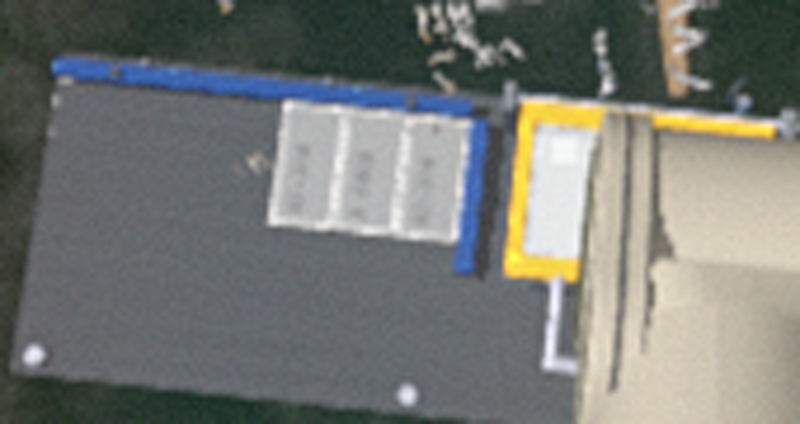

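The row is closed and square against the fence and stop: plates at (305,165), (368,170) and (432,178), stop at (475,195). Next I grasp the handle.

>>> play_rows:
  increments: "0 0 0 0.006 -0.002 0.02 0.45; 0 0 0 0.006 -0.002 0.04 0.45; 0 0 0 0.006 -0.002 0.055 0.45; 0 0 0 0.006 -0.002 0.067 0.45; 0 0 0 0.006 -0.002 0.067 0; 0 0 0 0.006 -0.002 0.067 0; 0 0 0 0.006 -0.002 0.067 0; 0 0 0 0.006 -0.002 0.067 0"
  grip_force: 20

```text
time: 20.6
ee_pos: [0.4867, -0.0627, 0.0455]
eef_rot: [0.731, 0.682, 0.0, 0.0]
ft_force: [0.1, -0.1, 0.4]
width: 0.015
grip_force: 0.0
```

Run:
```python
from h import *;st()
```

```text
t 20.6 fix [-156.3 -106. ] z 45.5 yaw 86.05 q [0.731 0.682 0.    0.   ] F [ 0.1 -0.1  0.4] w 0.01500936197886268 j [-0.01  0.22  0.05  2.   -0.01  0.91 -0.02]
```

>>> play_rows:
  increments: "0 0 0 0 0 0 0; 0 0 0 0 0 0 0; 0 0 0 0 0 0 0; 0 0 0 0 0 0 0"

```text
time: 21.0
ee_pos: [0.4858, -0.0627, 0.0447]
eef_rot: [0.731, 0.682, -0.0, -0.0]
ft_force: [-3.8, -0.1, 2.3]
width: 0.0093
grip_force: 20.0
```

Run:
```python
from h import *;st()
```

```text
t 21.0 fix [-157.2 -106. ] z 44.7 yaw 86.05 q [ 0.731  0.682 -0.    -0.   ] F [-3.8 -0.1  2.3] w 0.009290705196907932 j [-0.01  0.22  0.05  2.01 -0.01  0.91 -0.02]
```

>>> play_rows:
  increments: "0 0 0 -0.001 -0.001 -0.0084 0; 0 0 0 -0.001 0 -0.0167 0; 0 0 0 -0.001 0.001 -0.025 0; 0 0 0 -0.001 0.0025 -0.0333 0; 0 0 0 -0.001 0.0045 -0.0414 0; 0 0 0 -0.001 0.0068 -0.0494 0; 0 0 0 -0.001 0.0096 -0.0573 0; 0 0 0 -0.001 0.0128 -0.0651 0"

```text
time: 21.8
ee_pos: [0.4985, -0.0638, 0.1102]
eef_rot: [0.731, 0.683, -0.0, -0.001]
ft_force: [0.0, 4.4, -3.6]
width: 0.0094
grip_force: 20.0
```

>>> play_rows:
  increments: "0 0 0 0 0.0036 -0.0075 0; 0 0 0 0 0.0076 -0.0149 0; 0 0 0 0 0.012 -0.022 0; 0 0 0 0 0.0168 -0.0289 0; 0 0 0 0 0.0219 -0.0356 0; 0 0 0 0 0.0273 -0.042 0; 0 0 0 0 0.0331 -0.048 0; 0 0 0 0 0.0331 -0.048 0"

```text
time: 22.6
ee_pos: [0.5295, -0.066, 0.1591]
eef_rot: [0.731, 0.682, -0.002, -0.003]
ft_force: [-19.9, 6.3, 14.7]
width: 0.0088
grip_force: 20.0
```

Run:
```python
from h import *;st()
from bench import camera
c=camera("scene");d=camera("top");np.savez("top4.npz",**d);np.savez("scene4.npz",**c)
im=crop(c,190,130,310,240);im2=crop(d,210,150,330,260)
cv2.imwrite("pics/d5.png",np.hstack([cv2.resize(i[:,:,::-1],(400,366)) for i in(im,im2)]))
```

```text
t 22.6 fix [-113.4 -106.2] z 159.1 yaw 86.07 q [ 0.731  0.682 -0.002 -0.003] F [-19.9   6.3  14.7] w 0.00883802460766192 j [-0.01  0.18  0.06  1.79 -0.01  1.18 -0.02]
```

View pics/d5.png

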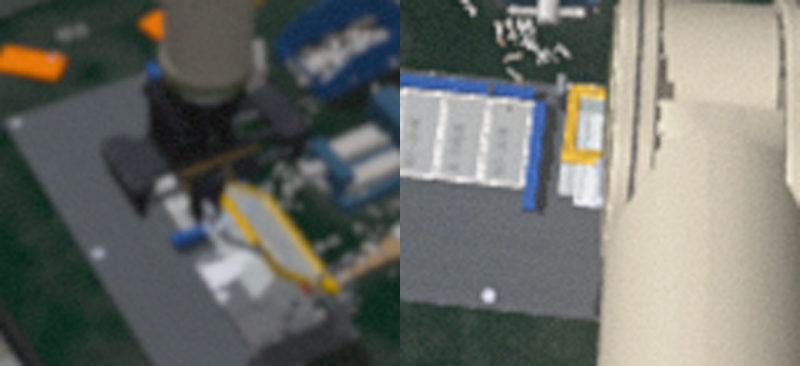

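The guard is up, but the wrist feels about 24 N along the guard's radius. I'll ease the target outward along the radius and then measure the angle.

>>> play_rows:
  increments: "0 0 0 0.0005 -0.001 -0.001 0; 0 0 0 0.001 -0.002 -0.002 0; 0 0 0 0.001 -0.002 -0.002 0"

```text
time: 23.0
ee_pos: [0.5299, -0.0659, 0.1599]
eef_rot: [0.731, 0.682, -0.0, 0.0]
ft_force: [0.4, 0.8, -3.9]
width: 0.0093
grip_force: 20.0
```

Run:
```python
from h import *;st()
from bench import camera
c=camera("scene");d=camera("top");np.savez("top5.npz",**d);np.savez("scene5.npz",**c)
im=crop(c,235,165,300,225);im2=crop(d,250,160,330,230)
cv2.imwrite("pics/d6.png",np.hstack([cv2.resize(im[:,:,::-1],(390,360)),cv2.resize(im2[:,:,::-1],(410,360))]))
```

```text
t 23.0 fix [-113.  -106.1] z 159.9 yaw 86.04 q [ 0.731  0.682 -0.     0.   ] F [ 0.4  0.8 -3.9] w 0.009321466761710423 j [-0.02  0.18  0.06  1.79 -0.01  1.18 -0.02]
```

View pics/d6.png

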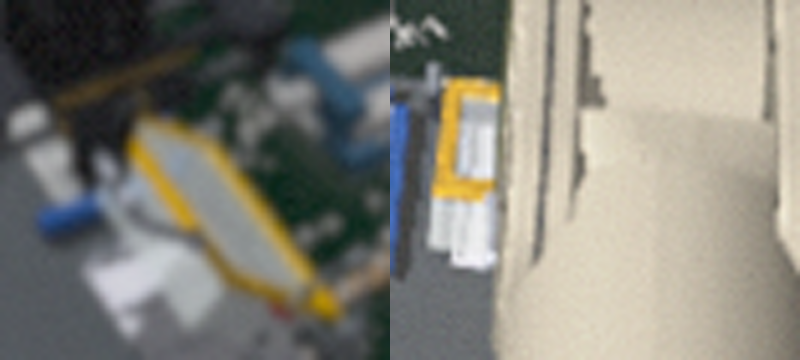

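Forces are now just the guard's weight (−3.9 N). The pane shows the raised yellow frame with its free edge (135,150)–(195,225) in the scene view, and its lower edge at about y=195 in the top view. I'll measure the angle from that edge in both views, with the closed picture as reference.

```bash
cat > ang.py <<'E'
from h import *
import sys
H=np.array([float(sys.argv[1]),62.])  # hinge fx,z mm
def edge(c,n,b,rng):
    im=crop(c,*b);hsv=cv2.cvtColor(im,cv2.COLOR_RGB2HSV);h,S,V=[hsv[...,i].astype(int) for i in range(3)]
    m=(h>15)&(h<35)&(S>130)&(V>100)
    k=max(blobs(m,10),key=cv2.contourArea);m=cv2.drawContours(np.zeros(m.shape,np.uint8),[k],-1,1,-1)
    P=[]
    for u in np.arange(*rng,.5):
        if n=="scene":
            j=int((u-b[1]+.5)*K);r=np.where(m[j])[0]
            if len(r):P.append((r.min()/K-.5+b[0],u))
        else:
            i=int((u-b[0]+.5)*K);r=np.where(m[:,i])[0]
            if len(r):P.append((u,(r.max()+1)/K-.5+b[1]))
    return np.array(P)
for n,bc,rc,bo,ro in(("scene",(235,180,310,235),(206,218),(235,165,300,225),(191.,199)),("top",(250,165,325,230),(264,306),(250,160,285,215),(260.,268))):
    P=edge(load(n+"0.npz"),n,bc,rc);c=load(n+"0.npz")
    w=ray(c,P,.058);r=H[0]-fx(w)[:,0];print(n,"closed r",np.median(r).round(1),r.std().round(1))
    R=np.hypot(np.median(r),4);off=np.arctan2(4,np.median(r))
    for k in(5,):
        c=load(f"{n}{k}.npz");P=edge(c,n,bo,ro);A=ray(c,P,.0);B=ray(c,P,.3)
        a=np.c_[fx(A)[:,0]-H[0],np.full(len(A),-H[1])];d=np.c_[fx(B)[:,0],np.full(len(B),300.)]-np.c_[fx(A)[:,0],np.zeros(len(A))]
        qa=(d*d).sum(1);qb=2*(a*d).sum(1);qc=(a*a).sum(1)-R*R;D=qb**2-4*qa*qc
        for s in(1,-1):
            t=(-qb+s*np.sqrt(np.where(D>0,D,np.nan)))/(2*qa);p=a+t[:,None]*d;g=np.degrees(np.arctan2(p[:,1],-p[:,0])+off);print("  open",s,np.nanmedian(g).round(2),np.nanstd(g).round(2),len(g))
E
for h in 2.8 5 ; do python3 ang.py $h; done
```

```text
scene closed r 109.4 0.4
  open 1 64.63 0.21 16
  open -1 -112.75 0.25 16
top closed r 109.7 1.5
  open 1 45.03 0.49 16
  open -1 -63.45 0.57 16
scene closed r 111.6 0.4
  open 1 63.6 0.21 16
  open -1 -111.8 0.25 16
top closed r 111.9 1.5
  open 1 44.43 0.48 16
  open -1 -62.94 0.57 16
```

Run:
```python
from h import *
s=load("scene5.npz");t=load("top5.npz");c,n=np.cos(YAW),np.sin(YAW)
for a in(43.5,45,46.5):
  A=np.radians(a)
  for nm,r,h in(("bot",109.5,-4),("top",109.5,4),("hinge",0,4)):
    for y in(-32,-70,-110,-188):
        f=2.8-r*np.cos(A)+h*np.sin(A);z=62+r*np.sin(A)+h*np.cos(A)
        P=np.r_[C0+np.array([c*f-n*y,n*f+c*y])/1000,z/1000]
        u=proj(s,P)[0];print(a,nm,y,((u-[235,165])*6).round(0),end=" ")
    print()
```

```text
43.5 bot -32 [87. 99.] 43.5 bot -70 [117. 142.] 43.5 bot -110 [150. 187.] 43.5 bot -188 [218. 280.] 
43.5 top -32 [96. 89.] 43.5 top -70 [126. 131.] 43.5 top -110 [159. 177.] 43.5 top -188 [227. 270.] 
43.5 hinge -32 [210. 134.] 43.5 hinge -70 [241. 175.] 43.5 hinge -110 [274. 219.] 43.5 hinge -188 [342. 308.] 
45 bot -32 [90. 96.] 45 bot -70 [120. 138.] 45 bot -110 [153. 183.] 45 bot -188 [221. 277.] 
45 top -32 [99. 86.] 45 top -70 [129. 128.] 45 top -110 [163. 173.] 45 top -188 [230. 266.] 
45 hinge -32 [210. 134.] 45 hinge -70 [241. 175.] 45 hinge -110 [274. 219.] 45 hinge -188 [342. 308.] 
46.5 bot -32 [93. 92.] 46.5 bot -70 [124. 134.] 46.5 bot -110 [157. 180.] 46.5 bot -188 [224. 273.] 
46.5 top -32 [102.  82.] 46.5 top -70 [133. 124.] 46.5 top -110 [166. 170.] 46.5 top -188 [234. 263.] 
46.5 hinge -32 [211. 134.] 46.5 hinge -70 [241. 175.] 46.5 hinge -110 [274. 219.] 46.5 hinge -188 [342. 308.]
```

Run:
```python
from h import *
c=load("scene5.npz");im=crop(c,235,165,300,225)
for j in(155,170,185,200,215):
    print(j,[(x,im[j,x].tolist()) for x in range(115,200,6)])
```

```text
155 [(115, [55, 57, 62]), (121, [54, 50, 47]), (127, [97, 80, 45]), (133, [153, 124, 37]), (139, [185, 147, 33]), (145, [187, 152, 56]), (151, [175, 152, 95]), (157, [161, 152, 128]), (163, [154, 155, 150]), (169, [148, 154, 159]), (175, [143, 152, 163]), (181, [143, 153, 165]), (187, [141, 150, 157]), (193, [145, 149, 149]), (199, [154, 151, 140])]
170 [(115, [115, 117, 125]), (121, [85, 88, 91]), (127, [99, 98, 96]), (133, [140, 133, 122]), (139, [171, 152, 116]), (145, [187, 156, 77]), (151, [193, 154, 41]), (157, [182, 150, 67]), (163, [165, 150, 117]), (169, [151, 151, 150]), (175, [142, 151, 162]), (181, [137, 149, 160]), (187, [139, 148, 155]), (193, [143, 149, 152]), (199, [145, 149, 151])]
185 [(115, [107, 112, 119]), (121, [119, 123, 133]), (127, [133, 142, 155]), (133, [146, 158, 173]), (139, [154, 164, 178]), (145, [159, 162, 166]), (151, [175, 160, 134]), (157, [191, 158, 84]), (163, [195, 156, 47]), (169, [183, 150, 69]), (175, [164, 146, 110]), (181, [149, 146, 136]), (187, [144, 148, 146]), (193, [143, 150, 150]), (199, [144, 150, 151])]
200 [(115, [129, 136, 147]), (121, [141, 144, 156]), (127, [145, 148, 159]), (133, [137, 141, 151]), (139, [134, 140, 149]), (145, [143, 152, 158]), (151, [154, 160, 159]), (157, [165, 157, 140]), (163, [180, 157, 107]), (169, [193, 156, 58]), (175, [193, 156, 36]), (181, [181, 151, 69]), (187, [164, 146, 108]), (193, [153, 149, 135]), (199, [144, 147, 144])]
215 [(115, [133, 141, 146]), (121, [133, 140, 144]), (127, [119, 123, 128]), (133, [102, 104, 111]), (139, [103, 106, 111]), (145, [118, 122, 126]), (151, [134, 138, 142]), (157, [145, 150, 153]), (163, [155, 157, 155]), (169, [170, 158, 136]), (175, [185, 157, 97]), (181, [193, 155, 44]), (187, [191, 152, 43]), (193, [178, 150, 88]), (199, [162, 150, 123])]
```

The independent estimates (top view 44.4–45.0°, scene edge about 44.5°, kinematics about 44.8°) agree on roughly 44.6°. I'll nudge it up about 0.4°, hold, and hand in.

>>> play_rows:
  increments: "0 0 0 0 0.0008 -0.0008 0; 0 0 0 0 0.0008 -0.0008 0; 0 0 0 0 0.0008 -0.0008 0; 0 0 0 0 0.0008 -0.0008 0; 0 0 0 0 0.0008 -0.0008 0; 0 0 0 0 0.0008 -0.0008 0; 0 0 0 0 0.0008 -0.0008 0"

```text
time: 23.8
ee_pos: [0.5307, -0.066, 0.1606]
eef_rot: [0.731, 0.682, -0.0, 0.0]
ft_force: [-2.5, -0.4, -2.7]
width: 0.0089
grip_force: 20.0
```

Run:
```python
from h import *;st()
from bench import close_job
print(close_job())
```

```text
t 23.8 fix [-112.3 -106.2] z 160.6 yaw 86.04 q [ 0.731  0.682 -0.     0.   ] F [-2.5 -0.4 -2.7] w 0.00889508842745542 j [-0.02  0.18  0.06  1.79 -0.01  1.18 -0.02]
the job is handed in; nothing more can be done
None
```

I handed the job in at 23.8 s: the three plates are in one closed row against the fence and end stop, and the gripper is holding the guard by its handle at about 45° (measured to within roughly 1°).

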